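Swap a flip-in filter behind a closed beam shutter

ROBOT

A 7-joint arm with a two-finger parallel gripper is mounted at the origin on a cart in front of the work surface, level with it; the furniture and walls round the work are solid. World frame = base frame: x ahead of the robot, y to its left, z up, the work surface at z = 0. Lengths are in mm, angles in rad, forces in N, time in s.
With the tool pointing down it reaches from about 350 to 900 mm from the base axis. Payload 7.2 kg.
Tool frame: the origin (TCP) lies on the front face of the gripper's body, between the roots of the fingers; the fingertips stand 73 mm ahead of it and the grasp point (between the pads) lies 54 mm ahead of it; z points along the fingers, y is the line along which they close (so a half turn about z gives the same grasp; the last joint's range is limited). The gripper opens to 85 mm and grips with 20 to 120 N. Pads are 22 mm wide; open, the fingers measure 114 mm over their backs; the gripper's body (76 mm by 85 mm) begins 54 mm behind the grasp point. The pads swing forward as they close: fully open they stand 13 mm farther back than shut.
Start: joints at [1.127, 0.411, -0.013, 1.596, 0.006, 1.134, -0.082], TCP at [229.373, -581.39, 303.897] pointing down, gripper open.
Joint ranges: [-2.95, 2.95], [-0.29, 1.99], [-1.47, 1.44], [0.14, 2.54], [-1.03, 4.17], [0.13, 1.85], [-2.86, 2.86]. Speed limits (rad/s): [2.39, 2.39, 3.01, 3.01, 3.14, 3.14, 3.14].

INTERFACE

Orientations are given as a rotation vector (axis times angle).
In Python, from rig import ctrl gives the robot as it stands.
- The arm moves only by the shell command python3 -m creep 'ROWS' [FORCE]. ROWS is JSON, a list of rows, each a list of 7 numbers: the turn, a rotation vector about the tool's x, y, z scaled (see below), then the shift along the tool's x, y, z scaled (see below), then the opening, from -1 (shut) to 1 (fully open). A call has 1 to 5 rows; each row is the pose to reach, as a shift and turn from the pose commanded when the call began, along the tool's axes at that moment; what a row does not reach only later rows make up. The controller multiplies each number of a shift by 0.1 m and each number of a turn by 90 degrees. A row lasts 1/12 s, in which the tool goes at most 41.7 mm and 7.16 degrees, less where a joint would pass 70% of its speed; a pose out of reach is approached as far as the arm can. A call with a number of a shift or a turn outside -1 to 1 is refused whole. A call with a gripper value outside its range is refused whole. The fingers move at their own pace and stop on an object; FORCE is the grip in N (left out, the last holds). Time passes only in rows, so rows that repeat a pose let the fingers close. It gives the time, the measured TCP pose, the force, the opening and the grip force at its end, in the units of the state.
- ctrl.get_obs(): the state, without advancing time (a new reading comes with each control period).
- ctrl.capture(name): name is "scene" or "top" or "wrist"; returns the picture (480x640x3 uint8, red, green, blue); there is no depth.
- ctrl.calibration(name): a dict with "mtx" (3x3 intrinsics, pixels), "dist_coeffs" ([k1, k2, p1, p2, k3] as OpenCV has them; the pictures are not rectified), "R" (3x3) and "t" (3): a world point X has camera coordinates R X + t. Camera axes: x right, y down, z forward; pixel columns grow to the right and rows downward; lengths in mm; the calibration is good to about 2 mm. A picture is of the moment at which its call begins: read the wrist's pose just before it. calibration takes no time and is no camera call; for the wrist camera it gives the pose at the moment of the call.
- ctrl.hand_in(): hands the job in; it is judged then, once.
The state is a dict: "clock": time; "joint_pos": joint angles; "joint_velocities": joint speeds; "joint_efforts": joint torques, N m; "tool_pos": TCP position; "eef_rot": TCP orientation; "ft_force": force on the tool from outside, world axes, zero at the start; "wrist_torque": the same for the moment, N m; "gripper_width": opening from 0.0 (shut) to 1.0 (fully open); "gripper_force": force on a finger pad.
Only numpy, scipy, OpenCV 4.12 (cv2) and the standard library are available. Lean on these libraries where they do the work, as an engineer would, in place of code of your own. Each camera call takes 0.05 s, during which the arm holds its last target. There are 200 camera calls.

TASK

Change the filter in the beam line on the rail, touching things only lightly with the fingertips. First press down the thumb lever of the shutter (the mount with the solid disc) so that the disc swings up and blocks the beam; next tip the round filter, which is standing in the beam, back out; then press down the thumb lever of the square filter so that it stands up in the beam; and last tip the shutter disc back out to open the beam again. Each blade must go right over to its stop, neither filter may be moved while the shutter is open, and nothing is to be gripped, lifted, pressed hard or shifted out of place.

Things in the scene. Friction and masses are not known exactly. Their poses are not given: they have to be found in the camera images.
- rail: Low black rail, 46 x 330 x 15 mm, fixed to the table; the three flip mounts stand on it. Origin at the middle of its underside; y along the rail, from the iris end to the absorber end.
- shutter_mount: Fixed flip mount of the shutter on the rail: black carrier 56 x 40 mm, 27 mm high, post, hinge 110 mm above the table. Origin on the table under the hinge; z up, y along the beam and hinge pin, x square to the beam: the blade folds back towards +x, the thumb lever points to -x. The three mounts stand 96 to 104 mm apart, in any order.
- round_filter_mount: Fixed flip mount of the round filter on the rail: black carrier 56 x 40 mm, 27 mm high, post, hinge 110 mm above the table. Origin on the table under the hinge; z up, y along the beam and hinge pin, x square to the beam: the blade folds back towards +x, the thumb lever points to -x. The three mounts stand 96 to 104 mm apart, in any order.
- square_filter_mount: Fixed flip mount of the square filter on the rail: black carrier 56 x 40 mm, 27 mm high, post, hinge 110 mm above the table. Origin on the table under the hinge; z up, y along the beam and hinge pin, x square to the beam: the blade folds back towards +x, the thumb lever points to -x. The three mounts stand 96 to 104 mm apart, in any order.
- shutter (a joint): Hinged lever: at one end a blade (a solid black disc, 42 mm across and 4 mm thick, no glass), at the other a bare-aluminium thumb pad. 0 = blade folded back out of the beam, 1.05 = blade upright in the beam, each on a stop. A steel weight on the lever holds it at either; pushed past the middle (0.53) it drops over by itself. Under 1 N moves it. Starts at 0 (open).
- round_filter (a joint): Hinged lever: at one end a blade (a round black ring, 36 mm across and 8 mm thick, with a clear glass in it), at the other a bare-aluminium thumb pad. 0 = blade folded back out of the beam, 1.05 = blade upright in the beam, each on a stop. A steel weight on the lever holds it at either; pushed past the middle (0.53) it drops over by itself. Under 1 N moves it. Starts at 1.05.
- square_filter (a joint): Hinged lever: at one end a blade (a square black frame, 36 x 36 mm and 8 mm thick, with a clear glass in it), at the other a bare-aluminium thumb pad. 0 = blade folded back out of the beam, 1.05 = blade upright in the beam, each on a stop. A steel weight on the lever holds it at either; pushed past the middle (0.53) it drops over by itself. Under 1 N moves it. Starts at 0.
- shutter_pad (a point): Middle of the upper face of the shutter lever's thumb pad (24 mm wide, 32 mm long, sprung: gives 7 mm at 7 N). Blade folded back: x -61 mm in the mount's frame, 60 mm above the hinge; blade up: x -82 mm, 23 mm below the hinge. Pressing straight down at x -73 mm raises the blade; it drops over when the pad gets to about 22 mm above the hinge.
- round_filter_pad (a point): Middle of the upper face of the round filter lever's thumb pad (24 mm wide, 32 mm long, sprung: gives 7 mm at 7 N). Blade folded back: x -61 mm in the mount's frame, 60 mm above the hinge; blade up: x -82 mm, 23 mm below the hinge. Pressing straight down at x -73 mm raises the blade; it drops over when the pad gets to about 22 mm above the hinge.
- square_filter_pad (a point): Middle of the upper face of the square filter lever's thumb pad (24 mm wide, 32 mm long, sprung: gives 7 mm at 7 N). Blade folded back: x -61 mm in the mount's frame, 60 mm above the hinge; blade up: x -82 mm, 23 mm below the hinge. Pressing straight down at x -73 mm raises the blade; it drops over when the pad gets to about 22 mm above the hinge.
- shutter_center (a point): Centre of the shutter blade, 53 mm from the hinge: straight above it (163 mm above the table) when up; at x +46 mm, 26 mm above the hinge, when folded back. Pushing the upright blade's edge about 40 mm towards +x tips it back; from there it drops over by itself, and the thumb pad comes up on the -x side, in the way of a finger drawn back: leave straight up.
- round_filter_center (a point): Centre of the round filter blade, 53 mm from the hinge: straight above it (163 mm above the table) when up; at x +46 mm, 26 mm above the hinge, when folded back. Pushing the upright blade's edge about 40 mm towards +x tips it back; from there it drops over by itself, and the thumb pad comes up on the -x side, in the way of a finger drawn back: leave straight up.
- square_filter_center (a point): Centre of the square filter blade, 53 mm from the hinge: straight above it (163 mm above the table) when up; at x +46 mm, 26 mm above the hinge, when folded back. Pushing the upright blade's edge about 40 mm towards +x tips it back; from there it drops over by itself, and the thumb pad comes up on the -x side, in the way of a finger drawn back: leave straight up.
- iris: Bystander: black iris on a post, 46 x 63 x 183 mm, loose on the table at the right-hand end of the row, where the beam comes in. Origin at the middle of its foot.
- detector: Bystander: round black absorber head 103 mm across on a post, 214 mm high, loose on the table at the left-hand end of the row, facing the iris. Origin at the middle of its foot.
- vial: Bystander: small glass vial with a white cap, 27 mm across, 52 mm high, loose, in front of the row, to the left. Origin under its middle.
- clear_case: Bystander: closed clear plastic optics case, 48 x 70 x 26 mm, loose, beyond the iris, to the right. Origin under its middle.
- post: Bystander: short steel post on a 31 mm flange, 62 mm high, loose, behind the row. Origin under its middle.
Not all that is in view belongs to the job. What is shaped like the square_filter_mount but purple is not meant.

How it is judged (in metres and radians):
On the way, in this order (a step that is already met when the one before it is completed fails the run):
1. the shutter disc is up in the beam, the filters still as they were (value of joint each of shutter, round_filter above 0.93 rad and value of joint square_filter below 0.12 rad), for 0.2 s.
2. with the shutter closed, the round filter is folded out of the beam (value of joint shutter above 0.93 rad and value of joint each of round_filter, square_filter below 0.12 rad), for 0.2 s.
3. with the shutter closed, the square filter is up in the beam (value of joint each of shutter, square_filter above 0.93 rad and value of joint round_filter below 0.12 rad), for 0.2 s.
At the end, for the whole second after the job is handed in: The shutter and the round filter are folded back out of the beam (within 0.12 rad of their stops), the square filter stands up in the beam (beyond 0.93 of 1.05 rad), and all three are at rest (value of joint each of shutter, round_filter below 0.12 rad and value of joint square_filter above 0.93 rad and velocity of joint shutter between -0.1 and 0.1 rad/s and velocity of joint round_filter between -0.1 and 0.1 rad/s and velocity of joint square_filter between -0.1 and 0.1 rad/s); the robot touches nothing.
It fails at once if a filter is moved while the shutter is open (value of joint shutter below 0.5 rad and not (value of joint round_filter above 0.8 rad and value of joint square_filter below 0.25 rad) and not (value of joint round_filter below 0.25 rad and value of joint square_filter above 0.8 rad)).
It fails at once if a flip mount or its blade is pressed hard or pinched (over 20 N) (contact force between any of shutter_mount, round_filter_mount, square_filter_mount and the fingers above 20 N or contact force between any of shutter_mount, round_filter_mount, square_filter_mount and the arm above 20 N).
It fails at once if a loose thing beside the work is lifted or shifted by more than 10 mm (distance of any of iris, detector, vial, clear_case, post from where it was at the start of the episode above 0.01 m).
It also fails if it takes over 58 s, if anything falls off the work surface, if the arm or the gripper's body presses on something with over 40 N, if the wrist force passes 120 N, or if a joint passes its speed limit or range.

## Working session

There is one attempt and no reset: what is moved stays moved. The work goes in short steps, Python scripts to look and compute and a shell command to move; the robot and the scene stay as the last step left them, time stands still between calls to the robot, and variables do not carry over. Pictures are saved under pics/ and viewed, at most 10 in all, crops included, and the job is handed in when it is done.

```bash
mkdir -p pics; ls
python3 - <<'E'
from rig import ctrl
import cv2
o=ctrl.get_obs();print(o)
for n in("scene","top"):
    cv2.imwrite(f"pics/{n}0.png",ctrl.capture(n)[...,::-1]);c=ctrl.calibration(n);print(n,c)
E
```

```text
pics
{'clock': 0.0, 'joint_pos': array([ 1.12677218,  0.41192506, -0.01276787,  1.59705951,  0.00561586,
        1.13430251, -0.08219671]), 'joint_velocities': array([ 3.46750934e-04, -7.01542421e-04,  3.66736329e-06,  1.46305484e-04,
        1.04346364e-04,  7.40516917e-04, -9.34837396e-04]), 'joint_efforts': array([-8.89862840e-04, -6.00623560e+01,  6.82272892e-01, -2.99404460e+01,
        1.40110374e-02,  1.06606440e-02, -6.01736794e-07]), 'tool_pos': array([ 229.2512226 , -581.02022256,  303.0306747 ]), 'eef_rot': array([-3.08468705e+00, -5.86707676e-01,  6.54856061e-04]), 'ft_force': array([-0.09856785,  0.8811924 , -0.79552222]), 'wrist_torque': array([-0.03552649,  0.00092602,  0.00619206]), 'gripper_force': 0.0, 'gripper_width': 1.003637186773075}
scene {'mtx': array([[501.25643383,   0.        , 322.42324513],
       [  0.        , 501.25643383, 234.04121288],
       [  0.        ,   0.        ,   1.        ]]), 'dist_coeffs': array([-0.01010101,  0.        ,  0.        ,  0.        ,  0.        ]), 'R': array([[-8.08320312e-01, -5.88742769e-01,  4.74860553e-04],
       [-3.64757734e-01,  5.00164360e-01, -7.85358140e-01],
       [ 4.62136418e-01, -6.34994146e-01, -6.19041490e-01]]), 't': array([506.56105471, 323.51352209, 894.1894476 ])}
top {'mtx': array([[607.26401661,   0.        , 319.03341345],
       [  0.        , 607.26401661, 243.61291915],
       [  0.        ,   0.        ,   1.        ]]), 'dist_coeffs': array([0.03550218, 0.        , 0.        , 0.        , 0.        ]), 'R': array([[ 6.71167452e-04, -9.99988028e-01, -4.84699311e-03],
       [-9.85685944e-01,  1.55604828e-04, -1.68591799e-01],
       [ 1.68590535e-01,  4.89076631e-03, -9.85674039e-01]]), 't': array([  -7.49548515,  623.19205348, 1204.64171545])}
```

View pics/scene0.png

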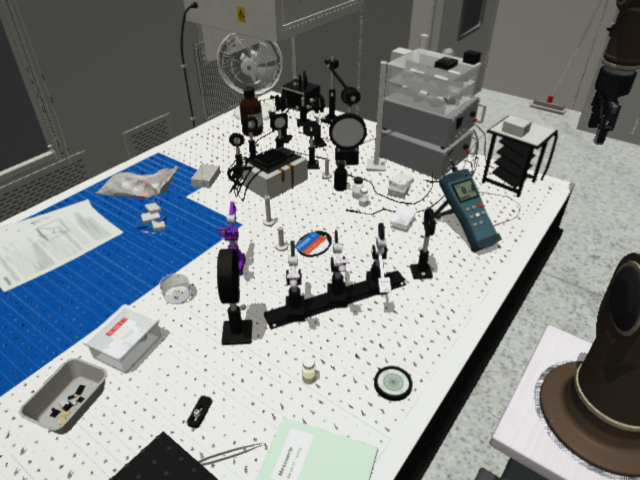

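View pics/top0.png

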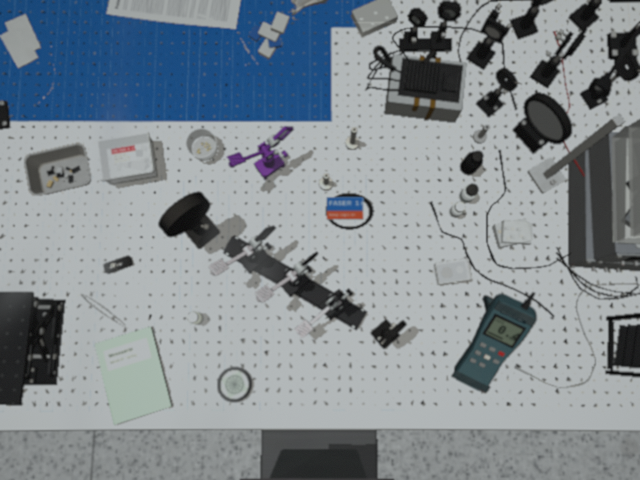

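The scene picture shows the rail from about (268,317) to (405,280) with three mounts, the purple decoy at (231,235), the absorber at (230,280) and the iris at (425,245). In the top picture the rail runs from (230,243) to (365,318), and the light pads lie to its lower left. I'll enlarge both.

Run:
```python
import cv2
a=cv2.imread("pics/top0.png")[215:350,200:400];cv2.imwrite("pics/topc.png",cv2.resize(a,(800,540),interpolation=cv2.INTER_CUBIC))
a=cv2.imread("pics/scene0.png")[205:335,255:445];cv2.imwrite("pics/scenec.png",cv2.resize(a,(760,520),interpolation=cv2.INTER_CUBIC))
```

```text
(no output)
```

View pics/topc.png

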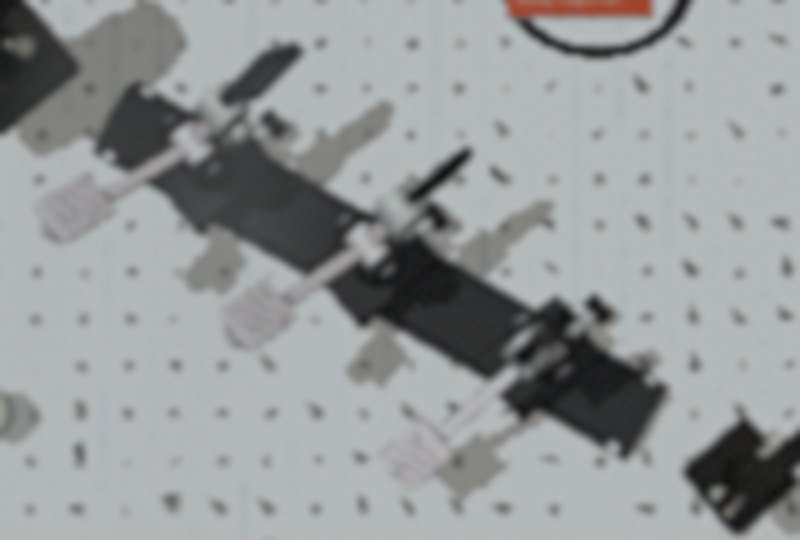

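View pics/scenec.png

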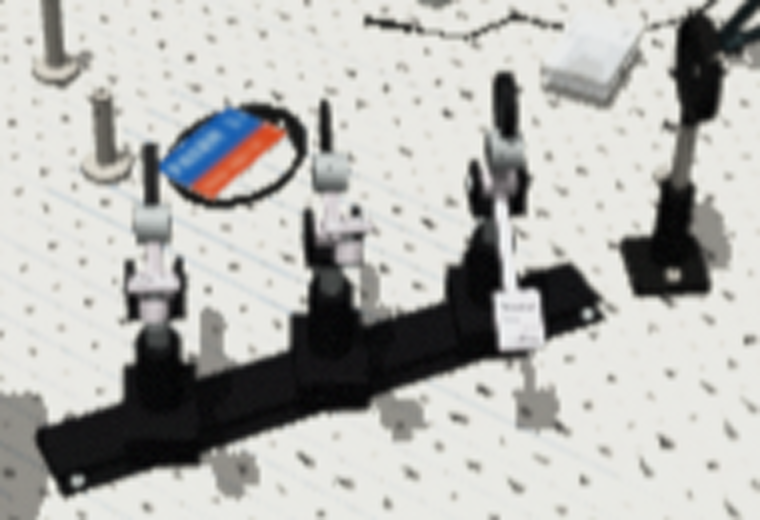

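Candidates:
- **Iris-end mount** (top crop 530,360): pad down, blade up, so it is the round filter.
- **Middle mount** (390,220): thin folded blade, so it is the shutter.
- **Absorber-end mount** (205,125): thick folded blade, so it is the square filter.
- **Purple decoy**: top picture (270,155).

Next I'll fit the rail and mounts in both views.

```bash
cat > h.py <<'E'
import numpy as np,cv2
from rig import ctrl
from scipy.optimize import least_squares
def proj(n,X,c=None):
    c=c or ctrl.calibration(n);return cv2.projectPoints(np.atleast_2d(X).astype(float),cv2.Rodrigues(c["R"])[0],c["t"],c["mtx"],c["dist_coeffs"])[0][:,0]
def ax(yaw): return np.array([[np.cos(yaw),-np.sin(yaw),0],[np.sin(yaw),np.cos(yaw),0],[0,0,1]])
E
python3 - <<'E'
from h import *
# order: local pts with mount idx (None=rail)
T=[((23,165,15),3,(135,85)),((-23,165,15),3,(97,150)),((23,-165,15),3,(665,388)),((-23,-165,15),3,(625,457)),
((-61,0,170),0,(75,208)),((-61,0,170),1,(258,315)),((-82,0,87),2,(413,453)),
]
S=[((-23,165,15),3,(65,492)),((23,165,15),3,(40,432)),((-23,-165,15),3,(602,302)),((23,-165,15),3,(572,263)),
((-82,0,87),2,(520,320)),((0,0,181),2,(505,72)),((-61,0,170),0,(152,222)),((-61,0,170),1,(330,172))]
cal={n:ctrl.calibration(n) for n in("top","scene")}
def f(p,full=0):
    R=ax(p[2]);off=[*p[3:6],0];r=[]
    for n,L,o in(("top",T,(200,215)),("scene",S,(255,205))):
        X=np.array([R@(np.array(a)+[0,off[i],0])+[p[0],p[1],0] for a,i,_ in L])
        r.append(proj(n,X,cal[n])-np.array([u for *_,u in L])/4-o)
    return np.vstack(r) if full else np.vstack(r).ravel()
s=least_squares(f,[600,0,-.6,100,0,-100],loss="soft_l1");p=s.x
print(p.round(3));print(f(p,1).round(1).tolist())
R=ax(p[2])
for n,o in zip(("square","shutter","round"),p[3:6]): print(n,(R@[0,o,0]+[p[0],p[1],0]).round(1))
print("x",R[:,0],"y",R[:,1])
from scipy.spatial.transform import Rotation as Q
o=ctrl.get_obs();print(Q.from_rotvec(o["eef_rot"]).as_matrix().round(3))
E
```

```text
[ 5.50870e+02  4.45610e+01 -5.28000e-01  1.21253e+02  2.20890e+01
 -7.20310e+01]
[[-0.0, -3.8], [-1.9, -1.7], [1.7, -1.4], [0.8, 0.5], [-0.6, -0.2], [-0.8, -0.1], [-0.2, 2.5], [-0.2, -4.1], [-0.9, -4.0], [2.3, -0.5], [-0.4, -3.1], [2.6, 0.2], [-9.7, 3.7], [1.8, 14.4], [5.4, 12.8]]
square [612.  149.3   0. ]
shutter [562.   63.6   0. ]
round [514.6 -17.6   0. ]
x [ 0.86358787 -0.50419837  0.        ] y [0.50419837 0.86358787 0.        ]
[[ 0.93   0.367 -0.001]
 [ 0.367 -0.93   0.001]
 [-0.    -0.001 -1.   ]]
```

The scene residuals show I took the steel weights for pads, and the lever directions suggest the mounts are yawed relative to the rail. I'll refine that with a wrist view from above.

Run:
```python
from h import *
from scipy.spatial.transform import Rotation as Q
o=ctrl.get_obs();c=ctrl.calibration("wrist");C=-c["R"].T@c["t"];Rt=Q.from_rotvec(o["eef_rot"]).as_matrix()
print(Rt.T@(C-o["tool_pos"]),Rt.T@c["R"].T,c["mtx"][0,0])
tgt=np.array([480,10,420]);print("shift tool",Rt.T@(tgt-o["tool_pos"])/100)
```

```text
[ 78.81551264   1.14906338 -68.94670904] [[ 5.88866565e-04 -9.52244797e-01 -3.05335061e-01]
 [ 9.99999779e-01  6.54840519e-04 -1.13652336e-04]
 [ 3.08170616e-04 -3.05334927e-01  9.52244972e-01]] 427.3362221743902
shift tool [ 4.50193347 -4.57945969 -1.16235531]
```

```bash
python3 -m creep '[[0,0,0,0.3,-0.2,-0.6,-1],[0,0,0,0.6,-0.5,-1,-1],[0,0,0,1,-0.9,-1,-1],[0,0,0,1,-0.9,-1,-1]]' 20
python3 -m creep '[[0,0,0,0.3,-0.3,-0.05,-1],[0,0,0,0.6,-0.5,-0.1,-1],[0,0,0,1,-0.9,-0.17,-1],[0,0,0,1,-0.9,-0.17,-1]]'
python3 -m creep '[[0,0,0,0.3,-0.3,0,-1],[0,0,0,0.6,-0.5,0,-1],[0,0,0,1,-0.9,0,-1],[0,0,0,1,-0.9,0,-1]]'
python3 -m creep '[[0,0,0,0.3,-0.3,0,-1],[0,0,0,0.6,-0.5,0,-1],[0,0,0,1,-0.9,0,-1],[0,0,0,1,-0.9,0,-1]]'
python3 -m creep '[[0,0,0,0.3,-0.3,0,-1],[0,0,0,0.6,-0.5,0,-1],[0,0,0,1,-0.9,0,-1],[0,0,0,1,-0.9,0,-1]]'
python3 -m creep '[[0,0,0,0.3,-0.2,0,-1],[0,0,0,0.5,-0.3,0,-1],[0,0,0,0.56,-0.3,0,-1],[0,0,0,0.56,-0.3,0,-1]]'
python3 - <<'E'
from h import *
o=ctrl.get_obs();print(o["clock"],o["tool_pos"],o["ft_force"],o["gripper_width"])
c=ctrl.calibration("wrist");im=ctrl.capture("wrist");cv2.imwrite("pics/w1.png",im[...,::-1]);np.savez("w1.npz",**c)
E
```

```text
clock: 0.43
tool_pos: [286.2, -467.5, 401.9]
eef_rot: [3.086, 0.584, 0.0]
ft_force: [1.1, 0.5, 0.6]
gripper_width: 0.453
gripper_force: 0.0
clock: 0.77
tool_pos: [348.8, -342.5, 418.6]
eef_rot: [-3.084, -0.596, -0.003]
ft_force: [1.2, 0.0, 0.1]
gripper_width: 0.002
gripper_force: 0.0
clock: 1.1
tool_pos: [408.1, -221.8, 417.9]
eef_rot: [-3.083, -0.596, -0.002]
ft_force: [-0.2, 0.1, -0.1]
gripper_width: -0.001
gripper_force: 0.0
clock: 1.43
tool_pos: [467.5, -101.2, 417.7]
eef_rot: [-3.082, -0.596, -0.002]
ft_force: [0.5, -0.2, 0.6]
gripper_width: 0.003
gripper_force: 0.0
clock: 1.77
tool_pos: [527.0, 19.2, 417.5]
eef_rot: [-3.082, -0.595, -0.001]
ft_force: [-0.7, 0.8, -0.5]
gripper_width: -0.003
gripper_force: 0.0
clock: 2.1
tool_pos: [567.7, 63.1, 416.8]
eef_rot: [-3.085, -0.59, 0.002]
ft_force: [-0.7, 0.6, -0.7]
gripper_width: 0.002
gripper_force: 0.0
2.1 [567.68992417  63.10652324 416.79121886] [-0.68177273  0.58117291 -0.70417838] 0.002058421830987645
```

View pics/w1.png

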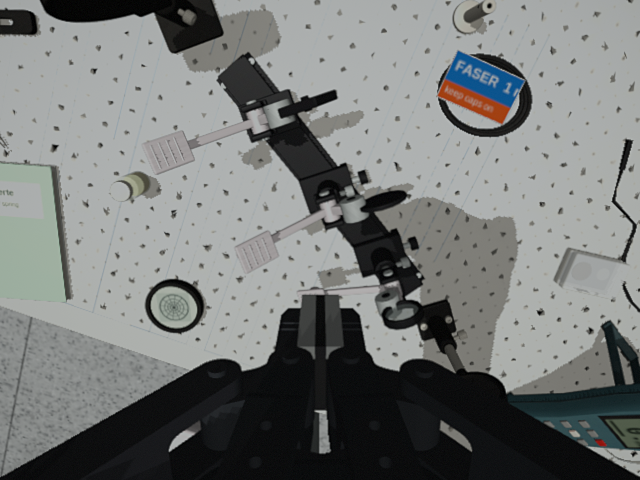

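The wrist picture shows the square filter's pad at (167,151) and blade tip at (336,97), and the shutter's pad at (256,251) and disc tip at (407,198). The round filter's ring is at (402,313), with its pad hidden behind the fingers at about (320,290). I'll fit each mount's position and yaw.

Run:
```python
from h import *
w=dict(np.load("w1.npz"));cal={"top":ctrl.calibration("top"),"scene":ctrl.calibration("scene"),"w":w}
t=lambda u,v:(200+u/4,215+v/4)
s=lambda u,v:(255+u/4,205+v/4)
P=(-61,0,170)
M={"square":[("top",P,t(75,208)),("top",(62,0,145),t(298,48)),("w",P,(167,151)),("w",(62,0,145),(336,97))],
"shutter":[("top",P,t(258,315)),("top",(64,0,146),t(470,152)),("w",P,(256,251)),("w",(64,0,146),(407,198))],
"round":[("top",(-82,0,87),t(413,453)),("scene",(-82,0,87),s(520,320)),("scene",(0,0,163),s(506,105)),("w",(0,0,163),(402,313))]}
R={}
for m,L in M.items():
    f=lambda p:np.ravel([proj(n,ax(p[2])@a+[p[0],p[1],0],cal[n])[0]-u for n,a,u in L])
    r=least_squares(f,[560,60,-.6],x_scale=[100,100,1]);R[m]=r.x;print(m,r.x.round(3),r.fun.round(1))
v=list(R.values())
for i in(0,1): d=(v[i]-v[i+1])[:2];print(np.hypot(*d),np.arctan2(-d[0],d[1]))
for m,p in R.items():
    print(m,"press x-73",(ax(p[2])@[-73,0,0]+[p[0],p[1],0]).round(1)[:2])
```

```text
square [603.817 131.084  -0.899] [ 0.1 -3.7 -2.3 -1.3  4.4 -0.6 -4.5  2.2]
shutter [552.508  46.798  -0.893] [-0.7 -2.8 -1.  -1.8  1.1  0.8 -1.2  1.2]
round [503.977 -37.434  -0.84 ] [-0.1 -0.3  0.3 -0.9 -1.2 -0.6 -0.3  0.7]
98.67522437011507 -0.5468294288543704
97.21202180667676 -0.5227057387669777
square press x-73 [558.4 188.2]
shutter press x-73 [506.7 103.7]
round press x-73 [455.2  16.9]
```

Run:
```python
from h import *
w=dict(np.load("w1.npz"));cal={"top":ctrl.calibration("top"),"scene":ctrl.calibration("scene"),"w":w}
t=lambda u,v:(200+u/4,215+v/4)
s=lambda u,v:(255+u/4,205+v/4)
P=(-61,0,170)
M={"square":[("top",P,t(75,208)),("top",(70.6,0,129),t(300,48)),("w",P,(167,151)),("w",(70.6,0,129),(337,97))],
"shutter":[("top",P,t(258,315)),("top",(67,0,138),t(470,152)),("w",P,(256,251)),("w",(67,0,138),(408,198))],
"round":[("top",(-82,0,87),t(413,453)),("scene",(-82,0,87),s(520,320)),("scene",(0,0,163),s(506,105)),("w",(0,0,163),(402,313))]}
R={}
for m,L in M.items():
    f=lambda p:np.ravel([proj(n,ax(p[2])@a+[p[0],p[1],0],cal[n])[0]-u for n,a,u in L])
    r=least_squares(f,[560,60,-.6],x_scale=[100,100,1]);R[m]=r.x;print(m,r.x.round(3),r.fun.round(1))
v=list(R.values())
for i in(0,1): d=(v[i]-v[i+1])[:2];print(np.hypot(*d),np.arctan2(-d[0],d[1]))
for m,p in R.items():
    print(m,"press x-73",(ax(p[2])@[-73,0,0]+[p[0],p[1],0]).round(1)[:2])
np.savez("m.npz",**R)
o=ctrl.get_obs();p=R["shutter"];tg=(ax(p[2])@[-73,0,0]+[p[0],p[1],0])[:2]
from scipy.spatial.transform import Rotation as Q
Rt=Q.from_rotvec(o["eef_rot"]).as_matrix();print(Rt.T@(np.array([*tg,270])-o["tool_pos"])/100)
```

```text
square [601.423 133.81   -0.899] [-1.4 -2.4 -0.1 -1.1 -0.   1.1  0.1  0.4]
shutter [551.332  46.73   -0.908] [-1.  -2.5  0.7 -1.2  0.3  1.1 -0.8  0.4]
round [503.977 -37.434  -0.84 ] [-0.1 -0.3  0.3 -0.9 -1.2 -0.6 -0.3  0.7]
100.45879399674868 -0.5220067579843681
96.57119494285574 -0.5125086360710687
square press x-73 [556.  190.9]
shutter press x-73 [506.4 104.3]
round press x-73 [455.2  16.9]
[-0.40608083 -0.61738972  1.47064127]
```

```bash
python3 -m creep '[[0,0,0,-0.2,-0.3,0.2,-1],[0,0,0,-0.41,-0.62,0.5,-1],[0,0,0,-0.41,-0.62,0.8,-1],[0,0,0,-0.41,-0.62,1,-1],[0,0,0,-0.41,-0.62,1,-1]]'
python3 - <<'E'
from h import *
from scipy.spatial.transform import Rotation as Q
o=ctrl.get_obs();Rt=Q.from_rotvec(o["eef_rot"]).as_matrix()
p=np.load("m.npz")["shutter"];print(o["tool_pos"],Rt.T@((ax(p[2])@[-73,0,0]+[p[0],p[1],195])-o["tool_pos"])/100)
c=ctrl.calibration("wrist");cv2.imwrite("pics/w2.png",ctrl.capture("wrist")[...,::-1])
E
```

```text
clock: 2.57
tool_pos: [503.5, 102.4, 314.2]
eef_rot: [3.085, 0.585, -0.01]
ft_force: [0.2, -0.8, 0.1]
gripper_width: 0.002
gripper_force: 0.0
[503.49413191 102.39391985 314.24587126] [ 0.04184022 -0.00707469  1.1922048 ]
```

View pics/w2.png

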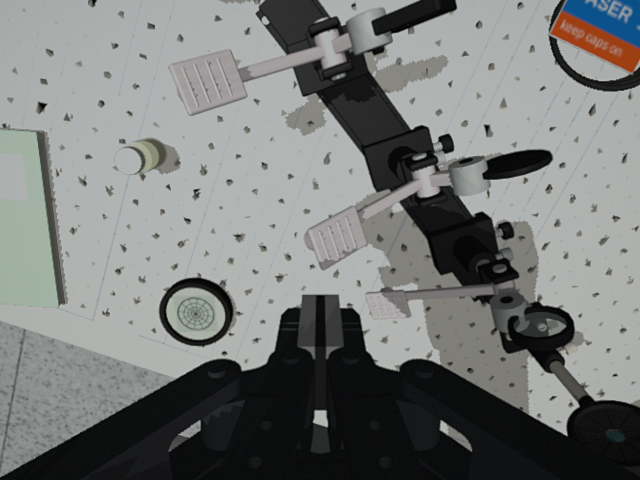

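The shutter's pad is at (337,236), the square filter's at (208,82), the round filter's at about (387,304) with its ring at (542,325), and the fingertips at (320,320). I'll check the fit against this.

Run:
```python
from h import *
R=np.load("m.npz")
for m,a,u in(("shutter",(-61,0,170),(337,236)),("shutter",(67,0,138),(552,157)),("square",(-61,0,170),(208,82)),("round",(-82,0,87),(385,304)),("round",(0,0,163),(542,325))):
    p=R[m];print(m,proj("wrist",ax(p[2])@a+[p[0],p[1],0])[0].round(1),u)
o=ctrl.get_obs();t=o["tool_pos"];print("tip",proj("wrist",t-[0,0,73]))
```

```text
shutter [337.6 240. ] (337, 236)
shutter [547. 163.] (552, 157)
square [208.8  85.8] (208, 82)
round [386.6 310. ] (385, 304)
round [536.8 327.8] (542, 325)
tip [[316.77979362 317.65783092]]
```

```bash
python3 -m creep '[[0,0,0,0.05,0,0.15,-1],[0,0,0,0.05,0,0.3,-1],[0,0,0,0.05,0,0.45,-1],[0,0,0,0.05,0,0.55,-1],[0,0,0,0.05,0,0.6,-1]]'
python3 -m creep '[[0,0,0,0,0,0.06,-1],[0,0,0,0,0,0.12,-1],[0,0,0,0,0,0.18,-1],[0,0,0,0,0,0.24,-1],[0,0,0,0,0,0.3,-1]]'
python3 -m creep '[[0,0,0,0,0,0.06,-1],[0,0,0,0,0,0.12,-1],[0,0,0,0,0,0.18,-1],[0,0,0,0,0,0.24,-1],[0,0,0,0,0,0.3,-1]]'
```

```text
clock: 3.03
tool_pos: [511.2, 105.4, 257.9]
eef_rot: [3.086, 0.584, 0.0]
ft_force: [-0.4, 0.5, -0.2]
gripper_width: 0.001
gripper_force: 0.0
clock: 3.45
tool_pos: [511.0, 106.3, 227.5]
eef_rot: [3.086, 0.587, 0.001]
ft_force: [0.7, -0.5, 0.2]
gripper_width: 0.007
gripper_force: 0.1
clock: 3.87
tool_pos: [510.8, 106.3, 197.2]
eef_rot: [3.086, 0.587, -0.0]
ft_force: [-0.1, -0.7, 0.4]
gripper_width: -0.002
gripper_force: 0.0
```

```bash
python3 -m creep '[[0,0,0,0,0,0.05,-1],[0,0,0,0,0,0.1,-1],[0,0,0,0,0,0.1,-1],[0,0,0,0,0,0,-1],[0,0,0,0,0,-0.1,-1]]'
python3 -m creep '[[0,0,0,0,0,-0.2,-1],[0,0,0,0,0,-0.5,-1],[0,0,0,0,0,-0.8,-1],[0,0,0,0,0,-0.95,-1],[0,0,0,0,0,-0.95,-1]]'
python3 - <<'E'
from h import *
o=ctrl.get_obs();print(o["tool_pos"])
im=ctrl.capture("wrist");cv2.imwrite("pics/w3.png",im[...,::-1])
R=np.load("m.npz")
for m,a in(("shutter",(-82,0,87)),("shutter",(0,0,163)),("round",(-18,0,163)),("round",(0,0,163))):
    p=R[m];print(m,a,proj("wrist",ax(p[2])@a+[p[0],p[1],0])[0].round(1))
from scipy.spatial.transform import Rotation as Q
Rt=Q.from_rotvec(o["eef_rot"]).as_matrix();p=R["round"]
for l in((-48,0,300),(-48,0,234),(-30,0,234),(30,0,234)): print(l,Rt.T@((ax(p[2])@l+[p[0],p[1],0])-o["tool_pos"])/100)
E
```

```text
clock: 4.28
tool_pos: [510.7, 106.4, 208.4]
eef_rot: [-3.086, -0.587, 0.002]
ft_force: [0.5, -0.2, 1.2]
gripper_width: 0.0
gripper_force: 0.0
clock: 4.7
tool_pos: [512.5, 107.2, 308.3]
eef_rot: [3.086, 0.587, 0.013]
ft_force: [-0.8, 1.0, -0.3]
gripper_width: -0.005
gripper_force: 0.0
[512.4860511  107.23845968 308.34137063]
shutter (-82, 0, 87) [306.3 228. ]
shutter (0, 0, 163) [452.7 227.5]
round (-18, 0, 163) [514.6 361.4]
round (0, 0, 163) [545.1 351.9]
(-48, 0, 300) [-0.77775975  0.86427481  0.0786019 ]
(-48, 0, 234) [-0.78320914  0.86304758  0.73857826]
(-30, 0, 234) [-0.72063568  1.03181924  0.73940876]
(30, 0, 234) [-0.5120575   1.59439143  0.74217708]
```

View pics/w3.png

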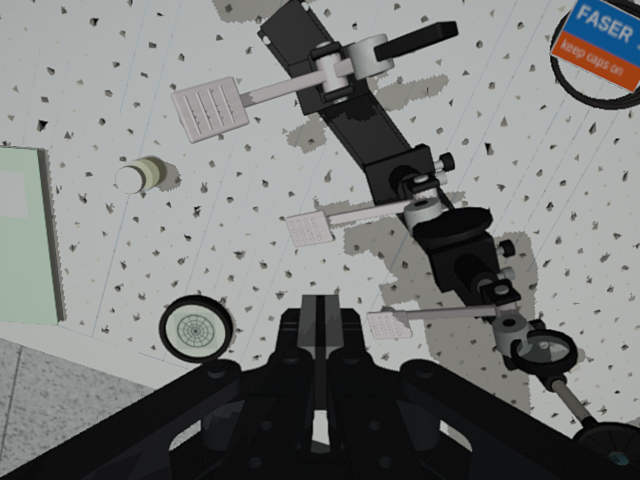

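The shutter disc is now up, at about (453,228), with its pad down at (310,228). The round ring at (545,350) matches the prediction. Next I'll tip the round filter back.

```bash
python3 -m creep '[[0,0,0,-0.25,0.28,0,-1],[0,0,0,-0.5,0.55,0,-1],[0,0,0,-0.76,0.84,0,-1],[0,0,0,-0.76,0.84,0,-1],[0,0,0,-0.76,0.84,0,-1]]'
python3 -m creep '[[0,0,0,0,0,0.2,-1],[0,0,0,0,0,0.4,-1],[0,0,0,0,0,0.6,-1],[0,0,0,0,0,0.8,-1],[0,0,0,0,0,0.83,-1]]'
python3 - <<'E'
from h import *
o=ctrl.get_obs();print(o["tool_pos"],o["ft_force"])
p=np.load("m.npz")["round"];print(ax(p[2]).T@(o["tool_pos"]-[p[0],p[1],0]))
E
```

```text
clock: 5.17
tool_pos: [470.1, -2.0, 302.6]
eef_rot: [3.087, 0.579, -0.001]
ft_force: [0.2, 0.8, 0.1]
gripper_width: -0.002
gripper_force: 0.0
clock: 5.58
tool_pos: [469.6, 1.5, 216.9]
eef_rot: [-3.084, -0.589, 0.007]
ft_force: [-1.0, -0.1, 0.3]
gripper_width: 0.003
gripper_force: 0.0
[469.55683808   1.45896288 216.91251264] [-0.95502588 -0.12458803  0.32340123]
[-51.93514486   0.33582791 216.91251264]
```

```bash
python3 -m creep '[[0,0,0,0.03,0.08,-0.07,-1],[0,0,0,0.06,0.16,-0.07,-1],[0,0,0,0.085,0.23,-0.07,-1],[0,0,0,0.11,0.3,-0.07,-1],[0,0,0,0.135,0.37,-0.07,-1]]'
python3 -m creep '[[0,0,0,0.025,0.07,0,-1],[0,0,0,0.05,0.14,0,-1],[0,0,0,0.075,0.21,0,-1],[0,0,0,0.1,0.27,0,-1],[0,0,0,0.1,0.27,0,-1]]'
python3 - <<'E'
from h import *
o=ctrl.get_obs();print(o["tool_pos"],o["ft_force"])
p=np.load("m.npz")["round"];print(ax(p[2]).T@(o["tool_pos"]-[p[0],p[1],0]))
E
```

```text
clock: 6.0
tool_pos: [498.2, -30.0, 227.7]
eef_rot: [3.086, 0.586, 0.003]
ft_force: [-0.8, 0.5, -0.5]
gripper_width: -0.006
gripper_force: 0.1
clock: 6.42
tool_pos: [517.2, -51.9, 226.7]
eef_rot: [3.086, 0.584, 0.0]
ft_force: [0.1, -0.8, -0.0]
gripper_width: -0.001
gripper_force: 0.0
[517.16304252 -51.94780455 226.67852402] [ 0.13768596 -0.84852819 -0.00448513]
[1.96091805e+01 1.28438431e-01 2.26678524e+02]
```

```bash
python3 -m creep '[[0,0,0,0,0,-0.2,-1],[0,0,0,0,0,-0.5,-1],[0,0,0,0,0,-0.8,-1],[0,0,0,0,0,-0.95,-1],[0,0,0,0,0,-0.95,-1]]'
python3 -m creep '[[0,0,0,0.3,-0.3,-0.3,-1],[0,0,0,0.6,-0.6,-0.6,-1],[0,0,0,0.8,-0.9,-0.6,-1],[0,0,0,0.8,-0.95,-0.6,-1],[0,0,0,0.8,-0.95,-0.6,-1]]'
python3 - <<'E'
from h import *
from scipy.spatial.transform import Rotation as Q
o=ctrl.get_obs();print(o["tool_pos"])
im=ctrl.capture("wrist");cv2.imwrite("pics/w4.png",im[...,::-1])
R=np.load("m.npz");Rt=Q.from_rotvec(o["eef_rot"]).as_matrix()
for m,a in(("shutter",(0,0,163)),("round",(-61,0,170)),("round",(46,0,136)),("square",(-61,0,170))):
    p=R[m];print(m,a,proj("wrist",ax(p[2])@a+[p[0],p[1],0])[0].round(1))
p=R["square"];print(Rt.T@((ax(p[2])@[-73,0,0]+[p[0],p[1],258])-o["tool_pos"])/100)
E
```

```text
clock: 6.83
tool_pos: [517.7, -50.1, 325.5]
eef_rot: [3.084, 0.587, 0.009]
ft_force: [0.1, -0.5, -0.0]
gripper_width: 0.001
gripper_force: 0.0
clock: 7.25
tool_pos: [555.7, 72.9, 382.1]
eef_rot: [-3.081, -0.598, -0.002]
ft_force: [0.2, -0.3, 0.8]
gripper_width: 0.002
gripper_force: 0.0
[555.74406069  72.94237404 382.09841306]
shutter (0, 0, 163) [347.  232.2]
round (-61, 0, 170) [349.3 355.5]
round (46, 0, 136) [471.5 292.1]
square (-61, 0, 170) [163.5 145.2]
[ 0.44098084 -1.09037329  1.24450545]
```

View pics/w4.png

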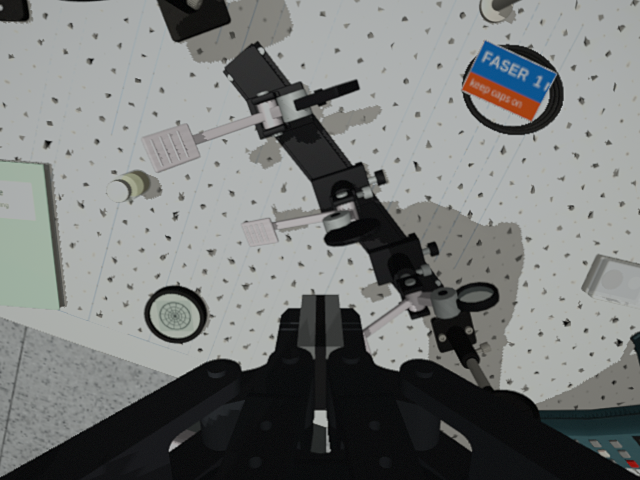

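The round filter is folded back, with its ring at (475,297), and the shutter is still up. The square filter's pad is at (170,147). Before going down I'll check the gripper's clearance to the absorber head.

Run:
```python
from h import *
c=ctrl.calibration("top");C=-c["R"].T@c["t"]
def un(u,z):
    q=cv2.undistortPoints(np.array([[u]],float),c["mtx"],c["dist_coeffs"])[0,0];d=c["R"].T@[*q,1];return (C+d*(z-C[2])/d[2])[:2].round()
print("foot corners",un((204,235),10),"head top pts",un((160,232),190),un((208,200),200),un((185,213),163), un((215,215),163))
```

```text
foot corners [649. 240.] head top pts [622. 286.] [680. 197.] [663. 247.] [660. 190.]
```

The absorber head is about 95 mm from the press point along the approach normal and the gripper body's half-width is about 43 mm, so it is clear. The wrist camera stays above it.

```bash
python3 -m creep '[[0,0,0,0.15,-0.35,0.1,-1],[0,0,0,0.3,-0.7,0.3,-1],[0,0,0,0.44,-1,0.5,-1],[0,0,0,0.44,-1,0.8,-1],[0,0,0,0.44,-1,0.8,-1]]'
python3 - <<'E'
from h import *
o=ctrl.get_obs();print(o["tool_pos"],o["ft_force"])
p=np.load("m.npz")["square"];print(ax(p[2]).T@(o["tool_pos"]-[p[0],p[1],0]))
from scipy.spatial.transform import Rotation as Q
Rt=Q.from_rotvec(o["eef_rot"]).as_matrix()
print(Rt.T@((ax(p[2])@[-73,0,0]+[p[0],p[1],258])-o["tool_pos"])/100,proj("wrist",ax(p[2])@[-61,0,170]+[p[0],p[1],0]))
E
```

```text
clock: 7.72
tool_pos: [557.4, 176.1, 295.4]
eef_rot: [3.084, 0.591, -0.015]
ft_force: [-0.5, -2.6, -0.6]
gripper_width: -0.0
gripper_force: 0.0
[557.39599917 176.08905137 295.44582599] [-0.51665882 -2.64344623 -0.63176089]
[-60.49729745  -8.12391043 295.44582599]
[ 0.04520328 -0.14289655  0.37414941] [[311.95828342 248.39698586]]
```

```bash
python3 -m creep '[[0,0,0,0.04,-0.05,0.1,-1],[0,0,0,0.04,-0.07,0.2,-1],[0,0,0,0.04,-0.07,0.3,-1],[0,0,0,0.04,-0.07,0.35,-1],[0,0,0,0.04,-0.07,0.35,-1]]'
python3 - <<'E'
from h import *
o=ctrl.get_obs();print(o["tool_pos"],o["ft_force"])
p=np.load("m.npz")["square"];print(ax(p[2]).T@(o["tool_pos"]-[p[0],p[1],0]))
E
```

```text
clock: 8.13
tool_pos: [561.1, 183.2, 265.8]
eef_rot: [3.086, 0.585, -0.002]
ft_force: [-0.1, 0.7, -0.3]
gripper_width: -0.0
gripper_force: 0.0
[561.11603244 183.17886806 265.83228217] [-0.11621059  0.71213691 -0.3134506 ]
[-63.72857088  -0.79840565 265.83228217]
```

```bash
python3 -m creep '[[0,0,0,-0.02,-0.07,0,-1],[0,0,0,-0.02,-0.07,0,-1],[0,0,0,-0.02,-0.07,0.06,-1],[0,0,0,-0.02,-0.07,0.12,-1],[0,0,0,-0.02,-0.07,0.18,-1]]'
python3 -m creep '[[0,0,0,0,0,0.06,-1],[0,0,0,0,0,0.12,-1],[0,0,0,0,0,0.18,-1],[0,0,0,0,0,0.24,-1],[0,0,0,0,0,0.3,-1]]'
python3 -m creep '[[0,0,0,0,0,0.07,-1],[0,0,0,0,0,0.14,-1],[0,0,0,0,0,0.21,-1],[0,0,0,0,0,0.28,-1],[0,0,0,0,0,0.3,-1]]'
python3 -m creep '[[0,0,0,0,0,-0.2,-1],[0,0,0,0,0,-0.5,-1],[0,0,0,0,0,-0.8,-1],[0,0,0,0,0,-1,-1],[0,0,0,0,0,-1,-1]]'
python3 - <<'E'
from h import *
from scipy.spatial.transform import Rotation as Q
o=ctrl.get_obs();print(o["tool_pos"])
R=np.load("m.npz");Rt=Q.from_rotvec(o["eef_rot"]).as_matrix()
p=R["shutter"];print(Rt.T@((ax(p[2])@[-52,0,0]+[p[0],p[1],290])-o["tool_pos"])/100)
cv2.imwrite("pics/w5.png",ctrl.capture("wrist")[...,::-1])
E
```

```text
clock: 8.55
tool_pos: [556.9, 190.0, 248.5]
eef_rot: [3.086, 0.587, 0.001]
ft_force: [-0.3, 0.5, 0.1]
gripper_width: -0.002
gripper_force: 0.4
clock: 8.97
tool_pos: [556.8, 190.0, 218.0]
eef_rot: [3.086, 0.587, -0.0]
ft_force: [-0.4, -0.2, -0.7]
gripper_width: -0.001
gripper_force: 0.1
clock: 9.38
tool_pos: [556.3, 189.8, 187.3]
eef_rot: [3.086, 0.587, -0.003]
ft_force: [-0.3, 0.5, -0.1]
gripper_width: 0.002
gripper_force: 0.0
clock: 9.8
tool_pos: [558.4, 191.2, 293.6]
eef_rot: [-3.085, -0.587, -0.012]
ft_force: [1.1, 0.4, 0.3]
gripper_width: -0.003
gripper_force: 0.0
[558.42498361 191.22094699 293.62646075]
[-0.743894    0.81928294  0.03097298]
```

View pics/w5.png

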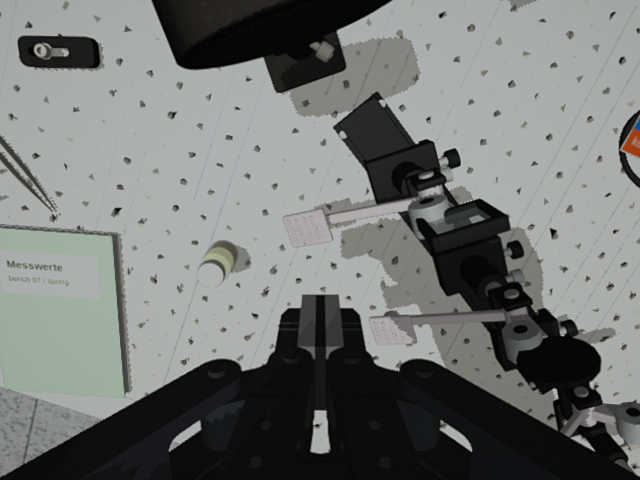

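The square filter is up, with its frame at (460,225) and its pad down at (305,228). The shutter is up at (560,360). Last, I'll tip the shutter back.

```bash
python3 -m creep '[[0,0,0,-0.25,0.28,-0.1,-1],[0,0,0,-0.5,0.55,-0.1,-1],[0,0,0,-0.74,0.82,-0.1,-1],[0,0,0,-0.74,0.82,-0.1,-1],[0,0,0,-0.74,0.82,-0.1,-1]]'
python3 -m creep '[[0,0,0,0,0,0.2,-1],[0,0,0,0,0,0.4,-1],[0,0,0,0,0,0.6,-1],[0,0,0,0,0,0.74,-1],[0,0,0,0,0,0.74,-1]]'
python3 - <<'E'
from h import *
o=ctrl.get_obs();print(o["tool_pos"],o["ft_force"])
p=np.load("m.npz")["shutter"];print(ax(p[2]).T@(o["tool_pos"]-[p[0],p[1],0]))
from scipy.spatial.transform import Rotation as Q
Rt=Q.from_rotvec(o["eef_rot"]).as_matrix();print(Rt.T@((ax(p[2])@[16,0,0]+[p[0],p[1],227])-o["tool_pos"])/100)
E
```

```text
clock: 10.27
tool_pos: [517.5, 84.0, 298.0]
eef_rot: [3.086, 0.58, -0.002]
ft_force: [-0.1, 0.9, -0.6]
gripper_width: 0.0
gripper_force: 0.0
clock: 10.68
tool_pos: [516.6, 87.5, 221.4]
eef_rot: [-3.085, -0.589, 0.009]
ft_force: [-1.7, -0.1, -0.7]
gripper_width: -0.005
gripper_force: 0.0
[516.5643119   87.45125104 221.39287534] [-1.69384655 -0.06803722 -0.68440098]
[-53.4935391   -2.33856688 221.39287534]
[ 0.21786942  0.66009687 -0.05857568]
```

```bash
python3 -m creep '[[0,0,0,0.03,0.08,-0.05,-1],[0,0,0,0.055,0.16,-0.05,-1],[0,0,0,0.08,0.23,-0.05,-1],[0,0,0,0.1,0.3,-0.05,-1],[0,0,0,0.125,0.37,-0.05,-1]]'
python3 -m creep '[[0,0,0,0.02,0.07,0,-1],[0,0,0,0.05,0.14,0,-1],[0,0,0,0.075,0.21,0,-1],[0,0,0,0.09,0.28,0,-1],[0,0,0,0.09,0.28,0,-1]]'
python3 -m creep '[[0,0,0,0,0,-0.2,-1],[0,0,0,0,0,-0.5,-1],[0,0,0,0,0,-0.8,-1],[0,0,0,0,0,-0.95,-1],[0,0,0,0,0,-0.95,-1]]'
python3 -m creep '[[0,0,0,0.1,0,-0.3,-1],[0,0,0,0.2,0,-0.6,-1],[0,0,0,0.2,0,-0.8,-1],[0,0,0,0.2,0,-0.8,-1],[0,0,0,0.2,0,-0.8,-1]]'
python3 - <<'E'
from h import *
cv2.imwrite("pics/w6.png",ctrl.capture("wrist")[...,::-1])
E
```

```text
clock: 11.1
tool_pos: [544.3, 55.9, 230.5]
eef_rot: [3.086, 0.585, 0.002]
ft_force: [0.2, 0.7, 0.8]
gripper_width: 0.002
gripper_force: 0.1
clock: 11.52
tool_pos: [562.8, 32.3, 229.6]
eef_rot: [3.086, 0.584, 0.0]
ft_force: [-0.1, 0.3, 0.1]
gripper_width: -0.0
gripper_force: 0.0
clock: 11.93
tool_pos: [563.2, 34.8, 328.8]
eef_rot: [3.085, 0.587, 0.01]
ft_force: [0.5, 0.5, -0.6]
gripper_width: 0.001
gripper_force: 0.0
clock: 12.35
tool_pos: [580.6, 41.7, 404.9]
eef_rot: [3.086, 0.587, 0.002]
ft_force: [-0.7, -0.4, -0.5]
gripper_width: -0.001
gripper_force: 0.0
```

View pics/w6.png

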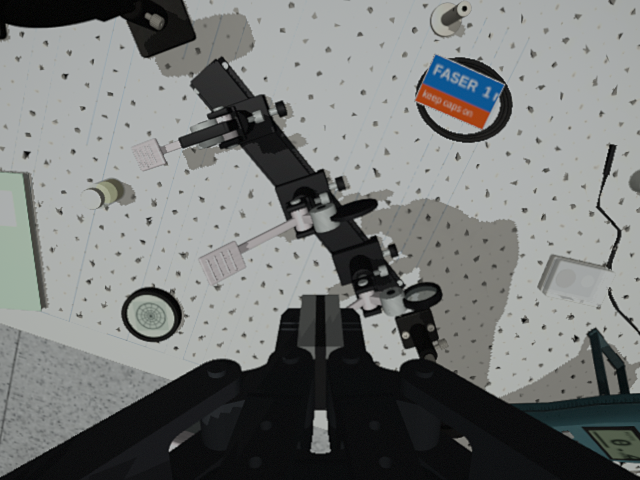

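Run:
```python
from h import *
R=np.load("m.npz")
for m,a in(("square",(-82,0,87)),("square",(0,0,163)),("square",(-18,0,181)),("square",(18,0,181)),("square",(0,0,110)),("shutter",(46,0,136)),("shutter",(-61,0,170)),("round",(46,0,136))):
    p=R[m];print(m,a,proj("wrist",ax(p[2])@a+[p[0],p[1],0])[0].round(0))
```

```text
square (-82, 0, 87) [145. 154.]
square (0, 0, 163) [208. 133.]
square (-18, 0, 181) [177. 144.]
square (18, 0, 181) [227. 127.]
square (0, 0, 110) [224. 128.]
shutter (46, 0, 136) [354. 213.]
shutter (-61, 0, 170) [221. 263.]
round (46, 0, 136) [421. 293.]
```

The square blade at (208,133) is where an upright blade should appear. The shutter (354,211) and the round filter (422,295) match their folded positions, and the robot is clear of everything.

```bash
python3 -c "
from rig import ctrl
print(ctrl.hand_in())"
```

```text
the job is handed in; nothing more can be done
None
```

The filter change is done in the required order and handed in at about 12 s of the 58 s: the last picture shows the square filter up in the beam and the shutter and round filter folded out; the hand-in returned no verdict.

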